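# Slide a rail offcut up to the limit switch until it clicks

## Robot

A 6-joint arm with a two-finger parallel gripper is mounted at the origin on a cart in front of the work surface, level with it; the furniture and walls round the work are solid. World frame = base frame: x ahead of the robot, y to its left, z up, the work surface at z = 0. Lengths are in m, angles in rad, forces in N, time in s.
With the tool pointing down it reaches from about 0.325 to 0.775 m from the base axis. Payload 9.3 kg.
Tool frame: the origin (TCP) lies midway between the tips of the shut fingers; the grasp point (between the pads) lies 19 mm behind it (manip.grip_point_offset is the distance from the TCP to the grasp point, in m); z points along the fingers, y is the line along which they close (so a half turn about z gives the same grasp; the last joint's range is limited). The gripper opens to 85 mm and grips with 20 to 120 N. Pads are 22 mm wide; open, the fingers measure 114 mm over their backs; the gripper's body (76 mm by 85 mm) begins 54 mm behind the grasp point. The pads swing forward as they close: fully open they stand 13 mm farther back than shut.
Start: joints at [-1.473, 0.259, 0.021, 1.334, 0, 1.418], TCP at [0.136, -0.533, 0.231] pointing down, gripper open.
Joint ranges: [-3.04, 3.04], [-0.91, 1.82], [-1.04, 1.36], [-1.92, 1.95], [-1.52, 1.45], [-3.14, 3.14]. Speed limits (rad/s): [2.22, 2.22, 2.79, 3.14, 3.14, 3.14].

## Interface

Orientations are given as [roll, pitch, yaw] about the fixed x, y, z axes, in that order (R = Rz(yaw) Ry(pitch) Rx(roll)).
In Python, from bench import manip gives the robot as it stands.
- The arm moves only by the tool arm_command, never from a script. Its argument "increments" is a list of rows, each an object with "slide": the shift along the tool's x, y, z in cm, a list of three; "yaw": the turn about the tool's z in degrees; "grip": the finger opening in cm, from 0 to 8.54. A call has 1 to 10 rows; each row shifts and turns the commanded pose from where the row before left it, along the tool's axes as they then stand; what a row does not reach is not made up. A row lasts 1/8 s, in which the tool goes at most 62.5 mm and 10.7 degrees, less where a joint would pass 70% of its speed; a pose out of reach is approached as far as the arm can. A call is refused whole if a number of a shift passes 6.25 or a number of a turn 10.7, either way. A call with a gripper value outside its range is refused whole. The fingers move at their own pace and stop on an object; "squeeze" is the grip in N (left out, the last holds). Time passes only in rows, so rows that do not move let the fingers close. It gives the time, the measured TCP pose, the force, the opening and the grip force at its end, in the units of the state.
- manip.state(): the state, without advancing time (a new reading comes with each control period).
- manip.grab_frame(name): name is "side" or "top"; returns a dict with "color" (384x512x3 uint8, red, green, blue), "range_z" (384x512 float32, m along the optical axis (not along the pixel's ray), 0 where there is no reading), "camera_matrix" (3x3 intrinsics, pixels), "pose" (4x4, takes a point from camera to world coordinates). Camera axes: x right, y down, z forward; pixel columns grow to the right and rows downward; lengths in m; the calibration is good to about 2 mm. A picture is of the moment at which its call begins.
- manip.finish_job(): hands the job in; it is judged then, once.
Trained networks look in a picture, given as the dict that the camera call returned (one of the last four; its "shot" number tells which), for a name from the list of things; names that differ only in an ending like _2 or _b are one class to them, and where a whole thing is asked for, a point or a joint stands for the part that bears it (a point fixed in the world has none). Each returns a list of dicts, best first, with "score" (0 to 1); they miss things now and then, are a little off and sometimes report something else, mostly with a low value. They report only what shows in the picture. A call takes as long as a camera call.
- manip.regions_of(name, picture): "region" (384x512 bool, what is visible of it) and "uv" ([column, row] in pixels, amid what is visible of it).
The state is a dict: "clock": time; "joint_positions": joint angles; "qd": joint speeds; "joint_torque": joint torques, N m; "ee_pos": TCP position; "orientation": TCP orientation; "ft_force": force on the tool from outside, world axes, zero at the start; "wrist_torque": the same for the moment, N m; "grip_width": finger opening in m; "grip_force": force on a finger pad.
Only numpy, scipy, OpenCV 4.12 (cv2) and the standard library are available. Lean on these libraries where they do the work, as an engineer would, in place of code of your own. Each camera call takes 0.05 s, during which the arm holds its last target. There are 200 camera calls.

## Task

Lay the beech rail offcut (the one with a tenon) flat in the guide of the stop jig, square end towards the roller arm and still clear of it. Then slide it along the guide until its square end has pushed the roller arm just to the click, so that the arm stands about square across the guide with its pointer tail between the two ridges on the switch. Never push the arm so far that its pointer passes the second ridge; leave the rail lying there holding the arm, and do not disturb the other two wooden offcuts.

Things in the scene. Friction and masses are not known exactly. Their poses are not given: they have to be found in the camera images.
- offcut_rail: Loose beech rail end, 0.17 kg: block 44 wide (its x) x 45 high (z) x 118 long, with a narrow tenon (12 wide, 20 long) on one end. Origin: underside, 69 mm from the square end (+y) and 69 mm from the tenon's tip (-y); block from y = -49 to +69 mm, tenon y = -69 to -49 mm at heights 8 to 38 mm. Starts flat on the table. Grasp across its width.
- square_end (a point): Centre of the rail offcut's square end face (on offcut_rail, 69 mm along +y from its origin, 22.5 mm above its underside).
- stop_jig: Fixed plywood jig, base 8 mm thick. Two low rails along its x, from x = -130 to +110 mm, tops 18 mm above the table, form an open guide 57 mm wide about y = 0. Limit switch (40 x 82 mm, 48 high) beside the guide at +y, its roller arm over the guide. Origin on the table under the guide's middle; +x: the way the work slides to the roller. The rail offcut's +y must point along +x.
- guide (a point): Point on the guide's floor, 8 mm above the jig's origin; axes as stop_jig (x along the guide towards the roller, y towards the switch, z up).
- roller_arm (a joint): Arm on a vertical shaft at jig x = 75, y = 62 mm. 0 = at rest, leaning 0.5 rad back towards the incoming work; grows as the work pushes it to +x; 0.5 = square across the guide. Clicks at 0.38, overtravelled from 0.64 (pointer ridges at both), end stop 1.0. Spring 0.1 to 0.3 N at the roller: friction holds the offcut against it. Arm strip 58 to 62 mm above the table, clear of the wood.
- roller (a point): Centre of the roller on the arm, 55 mm from the shaft, 41 mm above the table: upright roller, radius 10 mm, from 25 to 57 mm above the table, over the middle of the guide. At joint value q it is at jig x = 75 + 55 sin(q - 0.5) mm: its near side at x = 39 mm at rest, 65 mm when square.
- offcut_pine: Loose pale pine block, 58 x 145 x 38 mm, no tenon: a bystander. Origin: middle of the underside.
- offcut_oak: Loose dark oak piece, 32 x 82 x 22 mm: a bystander. Origin: middle of the underside.

How it is judged:
On the way, in this order (a step that is already met when the one before it is completed fails the run):
1. the rail offcut lies flat in the guide, square end towards the roller, the arm still at rest (y of offcut_rail in the frame of guide between -0.012 and 0.012 m and z of offcut_rail in the frame of guide below 0.006 m and angle between offcut_rail's own z axis and vertical below 0.12 rad and angle between the y axis of offcut_rail and the x axis of guide, either way round below 0.2 rad and x of offcut_rail in the frame of guide above -0.13 m and x of square_end in the frame of guide between -0.06 and 0.045 m and value of joint roller_arm below 0.08 rad), for 0.2 s.
2. lying in the guide, it has pushed the roller arm to its click (y of offcut_rail in the frame of guide between -0.012 and 0.012 m and z of offcut_rail in the frame of guide below 0.006 m and angle between offcut_rail's own z axis and vertical below 0.12 rad and angle between the y axis of offcut_rail and the x axis of guide, either way round below 0.2 rad and x of offcut_rail in the frame of guide above -0.13 m and value of joint roller_arm above 0.38 rad), for 0.2 s.
At the end, for the whole second after the job is handed in: The rail offcut lies at rest and released in the guide (within 12 mm of its centre line, within 0.2 rad of its direction, flat), square end at the roller, holding the arm between click and overtravel (0.38 to 0.64 rad) (all of step 2 and x of square_end in the frame of guide above 0.04 m and value of joint roller_arm below 0.64 rad and linear speed of offcut_rail below 0.01 m/s); the robot touches nothing.
It fails at once if the roller arm is pushed past overtravel (0.64 rad) (value of joint roller_arm above 0.64 rad).
It fails at once if the pine or oak offcut is moved by more than 30 mm (distance of any of offcut_pine, offcut_oak from where it was at the start of the episode above 0.03 m).
It also fails if it takes over 42 s, if anything falls off the work surface, if the arm or the gripper's body presses on something with over 40 N, if the wrist force passes 120 N, or if a joint passes its speed limit or range.

## Working session

There is one attempt and no reset: what is moved stays moved. The work goes in short steps, Python scripts to look and compute and a tool call to move; the robot and the scene stay as the last step left them, time stands still between calls to the robot, and variables do not carry over. Pictures are saved under pics/ and viewed, at most 10 in all, crops included, and the job is handed in when it is done.

Besides the shell and the picture viewer there is one more tool, called after "Emit:" by a JSON object that holds its "method" and its "body". arm_command: Moves the arm, as the interface text tells. Its arguments: {"type":"object","properties":{"increments":{"type":"array","items":{"type":"object","properties":{"slide":{"type":"array","items":{"type":"number"}},"yaw":{"type":"number"},"grip":{"type":"number"}}}},"squeeze":{"type":"number"}},"required":["increments"]}

```bash
mkdir -p pics
cat > h.py <<'E'
import numpy as np, cv2
from bench import manip
def cloud(f):
    z=f["range_z"]; K=f["camera_matrix"]; v,u=np.mgrid[:z.shape[0],:z.shape[1]]
    P=np.stack([(u-K[0,2])/K[0,0]*z,(v-K[1,2])/K[1,1]*z,z],-1)
    T=f["pose"]; W=P@T[:3,:3].T+T[:3,3]; W[z<=0]=np.nan
    return W
def save(f,n): cv2.imwrite("pics/"+n,f["color"][...,::-1])
E
python3 - <<'E'
from h import *
s=manip.state(); print(s)
print(manip.grip_point_offset)
np.set_printoptions(precision=4,suppress=True)
fs={}
for c in("top","side"):
    f=manip.grab_frame(c); save(f,c+"0.png"); W=cloud(f); print(c,f["pose"],f["camera_matrix"][0,0])
    for n in("offcut_rail","stop_jig","roller_arm","offcut_pine","offcut_oak"):
        for r in manip.regions_of(n,f)[:2]:
            p=W[r["region"]]; p=p[~np.isnan(p[:,0])]
            if len(p)==0: continue
            t=np.percentile(p[:,2],90); q=p[abs(p[:,2]-t)<.005]
            rect=cv2.minAreaRect((q[:,:2]*1000).astype(np.float32))
            print(c,n,round(r["score"],2),r["uv"],"ztop",t,"rect",rect,len(p))
E
```

```text
{'clock': 0.0, 'joint_positions': array([-1.47260350e+00,  2.59176086e-01,  2.07479471e-02,  1.33369842e+00,
        7.80080815e-06,  1.41819956e+00]), 'qd': array([-0.00122161,  0.00072614,  0.00032652, -0.00018908, -0.00122064,
       -0.00101374]), 'joint_torque': array([-4.26052875e-04, -5.55647349e+01,  3.44522524e+01,  1.38273856e-02,
       -1.07909862e-04,  1.43547305e-05]), 'ee_pos': array([ 0.13646384, -0.53250504,  0.23066948]), 'orientation': array([-3.14027907e+00, -2.09912030e-04,  2.50789451e-01]), 'ft_force': array([-0.07910154, -0.24178034, -0.62394463]), 'wrist_torque': array([0.01967866, 0.04845192, 0.04077229]), 'grip_force': 0.0, 'grip_width': 0.08552109779278802}
0.0187
top [[-0.0035 -0.9991  0.0425  0.4857]
 [-0.9999  0.0031 -0.0101 -0.0502]
 [ 0.01   -0.0426 -0.999   1.479 ]
 [ 0.      0.      0.      1.    ]] 446.11877390812646
top offcut_rail 0.6 [305.9, 212.2] ztop 0.04707286354305684 rect ((452.29119873046875, -227.4967041015625), (113.26313781738281, 44.533382415771484), 1.6027849912643433) 536
top stop_jig 0.64 [184.6, 171.4] ztop 0.042046636403682225 re
[... 1122 characters left out ...]
062) 2994
side roller_arm 0.65 [363.6, 211.1] ztop 0.06085912532330582 rect ((639.3860473632812, 206.27365112304688), (72.95420837402344, 17.21722412109375), 62.44978713989258) 203
side offcut_pine 0.74 [209.8, 182.6] ztop 0.044239051292365175 rect ((459.47210693359375, -226.2214813232422), (118.6119384765625, 45.00253677368164), 0.9908067584037781) 628
side offcut_pine 0.68 [179.8, 222.8] ztop 0.03781233215957265 rect ((632.0978393554688, -296.60272216796875), (58.5622673034668, 146.99191284179688), 87.39859008789062) 1049
side offcut_oak 0.74 [155.7, 183.6] ztop 0.02141638712074201 rect ((446.7847595214844, -392.83892822265625), (84.00252532958984, 35.41793441772461), 56.0782585144043) 326
```

View pics/top0.png

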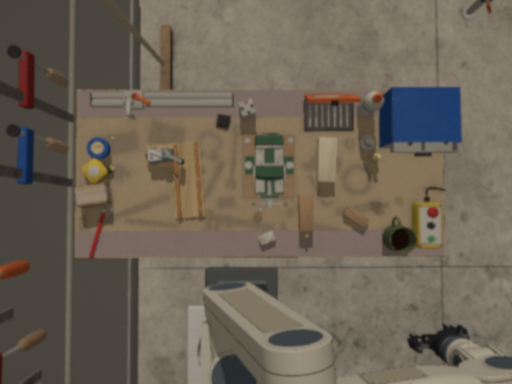

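View pics/side0.png

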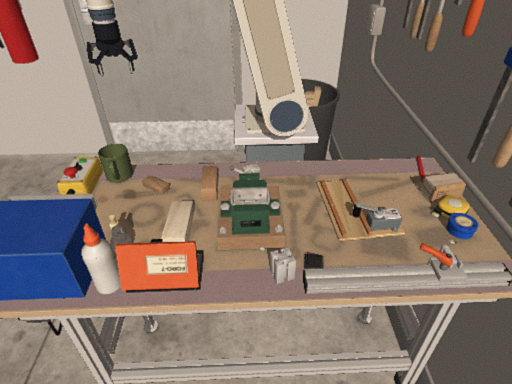

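The rail sits at (306,213) in the top view, tenon towards the robot. The jig is at about (187,180), with its guide roughly along world x and the switch on the far left at (165,155). So the rail already points the right way. Next I'll fit the jig and rail more precisely.

Run:
```python
from h import *
np.set_printoptions(precision=4,suppress=True)
crops=[]
for c in("top","side"):
    f=manip.grab_frame(c); W=cloud(f); np.save(c+"W.npy",W)
    # table height
    m=(W[...,0]>.35)&(W[...,0]<.8)&(abs(W[...,1])<.5); print(c,"table z",np.median(W[m&(abs(W[...,2])<.012)][:,2]))
    # obstacles between
    mm=m&(W[...,1]>-.2)&(W[...,1]<.1); print("max z between",np.nanmax(W[mm][:,2]))
    # rail top
    k=(abs(W[...,2]-.045)<.006)&(abs(W[...,0]-.45)<.1)&(abs(W[...,1]+.227)<.045)
    q=W[k]; print("rail top",cv2.minAreaRect((q[:,:2]*1000).astype(np.float32)),q[:,:2].mean(0),len(q), q[:,2].mean())
    k=(W[...,2]>.02)&(abs(W[...,0]-.45)<.1)&(abs(W[...,1]+.227)<.05); q=W[k]; print("rail all x",q[:,0].min(),q[:,0].max())
    # jig guide rails by colour: reddish-brown edges at z~18
    J=(W[...,1]>.08)&(W[...,1]<.3)&(W[...,0]>.38)&(W[...,0]<.75)
    k=J&(abs(W[...,2]-.018)<.004); q=W[k]
    print("rails n",len(q))
    y=q[:,1]; h,e=np.histogram(y,np.arange(.08,.3,.01)); print(h)
    k=J&(W[...,2]>.035)&(W[...,2]<.053); q=W[k];print("switch",cv2.minAreaRect((q[:,:2]*1000).astype(np.float32)))
    k=J&(W[...,2]>.055)&(W[...,2]<.068); q=W[k];print("arm",cv2.minAreaRect((q[:,:2]*1000).astype(np.float32)),q)
    k=J&(abs(W[...,2]-.008)<.0035);q=W[k];print("base",cv2.minAreaRect((q[:,:2]*1000).astype(np.float32)))
    a=(f["color"][120:235,130:245] if c=="top" else f["color"][160:250,305:420])
    crops.append(cv2.resize(a,(400,400 if c=="top" else 313),interpolation=cv2.INTER_CUBIC))
crops[1]=cv2.copyMakeBorder(crops[1],0,87,0,0,cv2.BORDER_CONSTANT)
cv2.imwrite("pics/jig.png",np.hstack(crops)[...,::-1])
```

```text
top table z -0.0012972954153773752
max z between 0.1187947156636906
rail top ((465.5322570800781, -217.0093994140625), (166.72515869140625, 64.88396453857422), 3.1097373962402344) [ 0.4573 -0.2244] 500 0.04356157405187436
rail all x 0.3759836983450938 0.547579316927001
rails n 386
[  0   0   0  54 109  26   3   2   1   1  64  92  22   0   2   3   0   1
   2   3   1]
switch ((642.3699340820312, 227.5181121826172), (123.3456802368164, 48.62944793701172), 84.47460174560547)
arm ((639.8385009765625, 218.09326171875), (103.39362335205078, 21.045381546020508), 70.4257583618164) [[0.6627 0.2648 0.0596]
 [0.6599 0.2624 0.0563]
 [0.6594 0.2552 0.0602]
 [0.6557 0.2543 0.0642]
 [0.6563 0.2522 0.0591]
 [0.6566 0.2495 0.0569]
 [0.6527 0.2451 0.0626]
 [0.6526 0.2417 0.0633]
 [0.6533 0.2398 0.0574]
 [0.6531 0.2331 0.0588]
 [0.6525 0.229  0.0637]
 [0.6533 0.227  0.0574]
 [0.6527 0.223  0.0619]
 [0.6491 0.2411 0.0662]
 [0.6502 0.2399 0.0565]
 [0.65   0.2363 0.0586]
 [0.6497 0.2328 0.0605]
 [0.6499 0.2267 0.0589]
 [0.6497 0.2232 0.0607]
 [0.6495 0.2198 0.0621]
 [0.6463 0.2356 0.0622]
 [0.6463 0.2323 0
[... 5265 characters left out ...]
55 0.2416 0.0572]
 [0.6577 0.2431 0.0591]
 [0.658  0.2456 0.0592]
 [0.6575 0.2485 0.0587]
 [0.6576 0.2511 0.0587]
 [0.6596 0.2527 0.0603]
 [0.6608 0.2239 0.0591]
 [0.6581 0.2278 0.0566]
 [0.6591 0.23   0.0574]
 [0.6569 0.2337 0.0553]
 [0.6595 0.2456 0.0571]
 [0.6607 0.2476 0.0581]
 [0.6609 0.2501 0.0582]
 [0.6604 0.253  0.0576]
 [0.6631 0.2542 0.06  ]
 [0.6629 0.257  0.0597]
 [0.6627 0.2597 0.0593]
 [0.6605 0.2221 0.0555]
 [0.6601 0.225  0.055 ]
 [0.663  0.2551 0.0564]
 [0.6649 0.2567 0.058 ]
 [0.6644 0.2595 0.0575]
 [0.6669 0.2608 0.0596]
 [0.6677 0.263  0.0603]
 [0.6665 0.2663 0.059 ]]
base ((567.506591796875, 199.3288116455078), (251.49314880371094, 179.16453552246094), 4.429582595825195)
```

View pics/jig.png

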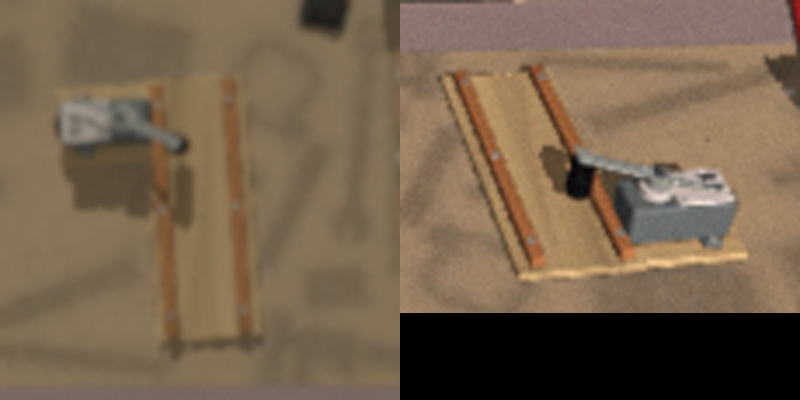

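The crop shows the switch at the far left of the guide and the arm leaning back over it, with the two orange rails running almost along world x. I'll segment the rails by colour and get the jig pose and the rail-to-jig displacement from each camera.

```bash
cat >> h.py <<'E'
def jig(f,W):
    hsv=cv2.cvtColor(f["color"],cv2.COLOR_RGB2HSV)
    J=(W[...,1]>.08)&(W[...,1]<.25)&(W[...,0]>.4)&(W[...,0]<.72)&(abs(W[...,2]-.017)<.007)
    o=J&(hsv[...,1]>125)&(hsv[...,0]<16)
    q=W[o][:,:2]; mid=(q[:,1].min()+q[:,1].max())/2
    out=[]
    for s in(q[q[:,1]<mid],q[q[:,1]>mid]):
        vx,vy,x,y=cv2.fitLine((s*1000).astype(np.float32),cv2.DIST_HUBER,0,.01,.01).ravel()
        if vx<0: vx,vy=-vx,-vy
        t=(s*1000-[x,y])@[vx,vy]
        out.append((np.arctan2(vy,vx),x,y,t.min(),t.max(),x+vx*t.min(),x+vx*t.max(),len(s)))
    return out,q
E
python3 - <<'E'
from h import *
np.set_printoptions(precision=2,suppress=True)
for c in("top","side"):
    f=manip.grab_frame(c); W=cloud(f)
    out,q=jig(f,W); 
    for o in out: print(c,np.array(o))
    th=np.mean([o[0] for o in out]); R=np.array([[np.cos(th),-np.sin(th)],[np.sin(th),np.cos(th)]])
    # local frame: extent in x -130..110 ; centre y
    loc=q*1000@R
    lo,hi=np.percentile(loc[:,0],[.5,99.5]); xm=(lo+hi)/2
    ym=np.mean([ (np.array([o[1],o[2]])@R)[1] for o in out])
    o0=R@[xm+10,ym]; print(c,"th",th,"len",hi-lo,"jig origin",o0,"gap",[ (np.array([o[1],o[2]])@R)[1] for o in out])
    hsv=cv2.cvtColor(f["color"],cv2.COLOR_RGB2HSV)
    k=(W[...,2]>.035)&(W[...,2]<.052)&(abs(W[...,0]-.455)<.085)&(abs(W[...,1]+.227)<.032)
    n,l,st,_=cv2.connectedComponentsWithStats(k.astype(np.uint8)); i=1+np.argmax(st[1:,4]); p=W[l==i][:,:2]*1000
    r=cv2.minAreaRect(p.astype(np.float32)); print("rail",r,p.mean(0),len(p)); 
    # column-wise direction
    b=[(a,p[(p[:,0]>a)&(p[:,0]<a+20),1].mean()) for a in range(400,510,20)]; b=np.array(b); print("slope",np.polyfit(b[:,0],b[:,1],1)[0],"x hist",np.histogram(p[:,0],np.arange(380,540,8)))
E
```

```text
top [   0.07  565.64  124.37 -118.13  118.91  447.79  684.25  197.  ]
top [   0.07  554.87  192.83 -110.58  126.33  444.57  680.87  178.  ]
top th 0.07073866 len 235.10434619424592 jig origin [574.48 159.61] gap [np.float32(84.08369), np.float32(153.13232)]
rail ((452.11627197265625, -227.5529327392578), (119.88471984863281, 45.10618209838867), 1.0817922353744507) [ 453.35 -227.1 ] 524
slope 0.03171359168151976 x hist (array([ 0, 11, 33, 38, 32, 31, 38, 35, 39, 32, 42, 27, 41, 28, 41, 28, 28,
        0,  0]), array([380, 388, 396, 404, 412, 420, 428, 436, 444, 452, 460, 468, 476,
       484, 492, 500, 508, 516, 524, 532]))
side [   0.07  585.53  125.49 -133.74  106.24  452.13  691.51  252.  ]
side [   0.07  576.67  193.05 -130.02  111.44  447.01  687.8   207.  ]
side th 0.07252674 len 237.98970278268467 jig origin [580.22 159.21] gap [np.float32(82.72756), np.float32(150.75978)]
rail ((451.7767333984375, -226.4464569091797), (136.07440185546875, 45.25947189331055), 0.8677937388420105) [ 465.53 -225.47] 389
slope 0.005467424667830159 x hist (array([ 3,  0, 11, 22, 22, 26, 19, 21, 24, 22, 22, 29, 21, 28, 24, 34, 25,
       36,  0]), array([380, 388, 396, 404, 412, 420, 428, 436, 444, 452, 460, 468, 476,
       484, 492, 500, 508, 516, 524, 532]))
```

Emit:
{"method": "arm_command", "body": {"increments": [{"yaw": 6.6,"grip": 8.5},{"yaw": 6.6},{"slide": [3.83,-3.75,0]},{"slide": [3.83,-3.75,0]},{"slide": [3.83,-3.75,0]},{"slide": [3.83,-3.75,0]},{"slide": [3.83,-3.75,0]},{"slide": [3.83,-3.75,0]},{"slide": [3.83,-3.75,0]},{"slide": [3.83,-3.75,0]}], "squeeze": 60}}

```text
$.increments[0]: bad value
```

Emit:
{"method": "arm_command", "body": {"increments": [{"slide": [0,0,5]},{"slide": [0,0,4]},{"slide": [0,0,0]},{"slide": [0,0,0]}]}}

```text
$.increments[0]: bad value
```

Run:
```python
from h import *
np.set_printoptions(precision=3,suppress=True)
s=manip.state(); e=s["ee_pos"]; print(s["clock"],e,s["orientation"])
crops=[]
for c in("top","side"):
    f=manip.grab_frame(c); K=f["camera_matrix"]; T=np.linalg.inv(f["pose"])
    im=f["color"].copy()
    im=cv2.resize(im,None,fx=5,fy=5,interpolation=cv2.INTER_CUBIC)
    def pr(p):
        a=K@(T@np.r_[p,1])[:3]; return a[:2]/a[2]
    for d,col in((0,(255,0,0)),(.0,(255,0,0))):
        pass
    u=pr(e); 
    for dy in(-.0427,0,.0427):
        w=(pr(e+[0,dy,.013])+.5)*5; cv2.drawMarker(im,tuple(int(a) for a in w),(255,0,0),cv2.MARKER_CROSS,14,1)
    u=(u*5).astype(int); x0=max(0,u[0]-200); y0=max(0,u[1]-250); crops.append(im[y0:y0+450,x0:x0+400])
    W=cloud(f); k=(W[...,2]>e[2]-.02)&(W[...,2]<e[2]+.055)&(np.hypot(W[...,0]-e[0],W[...,1]-e[1])<.12)
    q=W[k]; print(c,len(q),q.min(0),q.max(0),q.mean(0))
cv2.imwrite("pics/hover.png",np.hstack(crops)[...,::-1])
```

```text
0.8 [ 0.136 -0.533  0.231] [ 3.142 -0.     0.251]
top 72 [ 0.124 -0.588  0.243] [ 0.158 -0.476  0.286] [ 0.143 -0.532  0.264]
side 122 [ 0.124 -0.597  0.243] [ 0.165 -0.467  0.286] [ 0.147 -0.535  0.267]
```

View pics/hover.png

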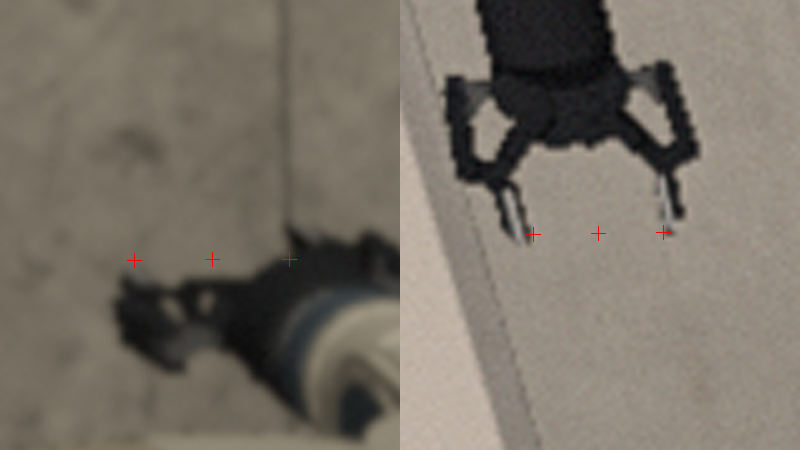

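The picture shows the gripper still at its start. The call was refused because every row needs all of its fields. In the side view the projected TCP crosses match the fingertips.

Emit:
{"method": "arm_command", "body": {"increments": [{"slide": [0,0,0],"yaw": 6.6,"grip": 8.5},{"slide": [0,0,0],"yaw": 6.6,"grip": 8.5},{"slide": [3.83,-3.75,0],"yaw": 0,"grip": 8.5},{"slide": [3.83,-3.75,0],"yaw": 0,"grip": 8.5},{"slide": [3.83,-3.75,0],"yaw": 0,"grip": 8.5},{"slide": [3.83,-3.75,0],"yaw": 0,"grip": 8.5},{"slide": [3.83,-3.75,0],"yaw": 0,"grip": 8.5},{"slide": [3.83,-3.75,0],"yaw": 0,"grip": 8.5},{"slide": [3.83,-3.75,0],"yaw": 0,"grip": 8.5},{"slide": [3.83,-3.75,0],"yaw": 0,"grip": 8.5}], "squeeze": 60}}

```text
clock: 2.15
ee_pos: [0.4378, -0.2252, 0.2315]
orientation: [3.141, -0.0, 0.02]
ft_force: [0.9, -0.6, -0.2]
grip_width: 0.085
grip_force: 0.0
```

Emit:
{"method": "arm_command", "body": {"increments": [{"slide": [0,0,4.5],"yaw": 0,"grip": 8.5},{"slide": [0,0,4.5],"yaw": 0,"grip": 8.5},{"slide": [0,0,0],"yaw": 0,"grip": 8.5},{"slide": [0,0,0],"yaw": 0,"grip": 8.5}]}}

```text
clock: 2.65
ee_pos: [0.4373, -0.2272, 0.1428]
orientation: [3.141, -0.001, 0.02]
ft_force: [0.4, 0.6, 0.2]
grip_width: 0.0847
grip_force: 0.0
```

```bash
cat > ov.py <<'E'
from h import *
import sys
np.set_printoptions(precision=3,suppress=True)
s=manip.state(); e=s["ee_pos"]; print(s["clock"],e,s["orientation"],s["grip_width"],s["ft_force"])
psi=s["orientation"][2]; yv=np.array([np.sin(psi),-np.cos(psi),0])
crops=[]
for c in("top","side"):
    f=manip.grab_frame(c); K=f["camera_matrix"]; T=np.linalg.inv(f["pose"])
    im=cv2.resize(f["color"],None,fx=5,fy=5,interpolation=cv2.INTER_CUBIC)
    def pr(p):
        a=K@(T@np.r_[p,1])[:3]; return a[:2]/a[2]
    for d in(-1,0,1):
        w=(pr(e+yv*d*s["grip_width"]/2+[0,0,.013*s["grip_width"]/.085])+.5)*5; cv2.drawMarker(im,tuple(int(a) for a in w),(255,0,0),cv2.MARKER_CROSS,14,1)
    u=(pr(e)*5).astype(int); x0=max(0,u[0]-200); y0=max(0,u[1]-230); crops.append(im[y0:y0+450,x0:x0+400])
cv2.imwrite("pics/"+sys.argv[1],np.hstack(crops)[...,::-1])
E
python3 ov.py hover1.png
```

```text
2.65 [ 0.437 -0.227  0.143] [ 3.141 -0.001  0.02 ] 0.08468496012351656 [0.445 0.554 0.206]
```

View pics/hover1.png

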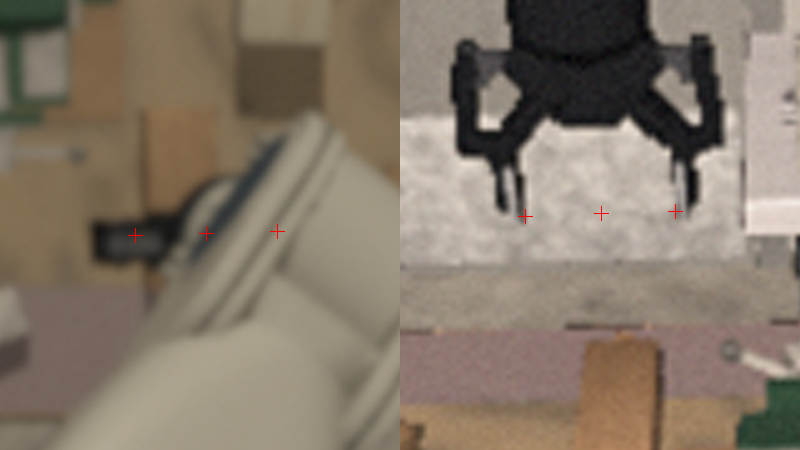

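The side view shows the open fingers straddling the block symmetrically in y, with the block end below at about (620,345) in the crop. Descend and grasp.

Emit:
{"method": "arm_command", "body": {"increments": [{"slide": [0,0,5],"yaw": 0,"grip": 8.5},{"slide": [0,0,4],"yaw": 0,"grip": 8.5},{"slide": [0,0,2.5],"yaw": 0,"grip": 8.5},{"slide": [0,0,1.4],"yaw": 0,"grip": 8.5},{"slide": [0,0,0],"yaw": 0,"grip": 8.5},{"slide": [0,0,0],"yaw": 0,"grip": 3.5},{"slide": [0,0,0],"yaw": 0,"grip": 3.5},{"slide": [0,0,0],"yaw": 0,"grip": 3.5},{"slide": [0,0,0],"yaw": 0,"grip": 3.5},{"slide": [0,0,0],"yaw": 0,"grip": 3.5}]}}

```text
clock: 4.0
ee_pos: [0.4372, -0.227, 0.0134]
orientation: [3.14, -0.001, 0.02]
ft_force: [-0.9, 0.4, 6.4]
grip_width: 0.044
grip_force: 61.5
```

Emit:
{"method": "arm_command", "body": {"increments": [{"slide": [0,0,-2],"yaw": 0,"grip": 3.5},{"slide": [0,0,-4],"yaw": 0,"grip": 3.5},{"slide": [0,0,-5],"yaw": 0,"grip": 3.5},{"slide": [0,0,-5],"yaw": 0,"grip": 3.5},{"slide": [0,0,-3],"yaw": -2.95,"grip": 3.5},{"slide": [0,0,0],"yaw": 0,"grip": 3.5}]}}

```text
clock: 4.75
ee_pos: [0.4375, -0.2271, 0.2048]
orientation: [3.138, -0.004, 0.072]
ft_force: [1.0, 0.5, -1.6]
grip_width: 0.0441
grip_force: 61.4
```

Emit:
{"method": "arm_command", "body": {"increments": [{"slide": [0.4,-2.1,0],"yaw": 0,"grip": 3.5},{"slide": [0.84,-3.93,0],"yaw": 0,"grip": 3.5},{"slide": [0.9,-4.2,0],"yaw": 0,"grip": 3.5},{"slide": [0.9,-4.2,0],"yaw": 0,"grip": 3.5},{"slide": [0.9,-4.2,0],"yaw": 0,"grip": 3.5},{"slide": [0.9,-4.2,0],"yaw": 0,"grip": 3.5},{"slide": [0.9,-4.2,0],"yaw": 0,"grip": 3.5},{"slide": [0.9,-4.2,0],"yaw": 0,"grip": 3.5},{"slide": [0.84,-3.93,0],"yaw": 0,"grip": 3.5},{"slide": [0.5,-2.36,0],"yaw": 0,"grip": 3.5}]}}

```text
clock: 6.0
ee_pos: [0.4902, 0.1372, 0.2012]
orientation: [-3.127, 0.002, 0.1]
ft_force: [1.1, -0.6, -1.4]
grip_width: 0.0446
grip_force: 61.5
```

Emit:
{"method": "arm_command", "body": {"increments": [{"slide": [0,0,5],"yaw": 0,"grip": 3.5},{"slide": [0,0,5],"yaw": 0,"grip": 3.5},{"slide": [0,0,0],"yaw": 0,"grip": 3.5},{"slide": [0,0,0],"yaw": 0,"grip": 3.5}]}}

```text
clock: 6.5
ee_pos: [0.4915, 0.1358, 0.1037]
orientation: [-3.127, -0.001, 0.097]
ft_force: [-0.5, -0.1, -1.4]
grip_width: 0.0444
grip_force: 61.8
```

Run:
```python
from h import *
np.set_printoptions(precision=4,suppress=True)
s=manip.state(); e=s["ee_pos"]; print(s["clock"],e,s["orientation"],s["grip_width"],s["ft_force"])
f=manip.grab_frame("side"); W=cloud(f)
print(*[np.array(o) for o in jig(f,W)[0]])
crop=f["color"][120:260,290:440]; cv2.imwrite("pics/carry.png",cv2.resize(crop,None,fx=4,fy=4,interpolation=cv2.INTER_CUBIC)[...,::-1])
k=(W[...,2]>e[2]+.0)&(W[...,2]<e[2]+.036)&(abs(W[...,0]-.52)<.09)&(abs(W[...,1]-e[1])<.04)
q=W[k]; print(len(q),q.min(0),q.max(0))
hz=e[2]+.032
k=k&(abs(W[...,2]-hz)<.004)&(W[...,0]>e[0]+.02); q=W[k]; print("top face",len(q),cv2.minAreaRect((q[:,:2]*1000).astype(np.float32)),q[:,0].max(), q.mean(0))
```

```text
6.5 [0.4915 0.1358 0.1037] [-3.127  -0.0009  0.097 ] 0.04443553074497442 [-0.4779 -0.1127 -1.3717]
[   0.069   585.1728  125.2087 -133.6265  107.2244  451.8641  692.1421
  257.    ] [   0.0731  586.4239  194.3785 -112.7204  101.3789  474.0047  687.5318
  193.    ]
651 [0.4508 0.0995 0.1037] [0.5758 0.1716 0.1388]
top face 194 ((542.1454467773438, 139.98822021484375), (62.54957580566406, 44.87024688720703), 5.225437641143799) 0.573895575922386 [0.5434 0.1402 0.1332]
```

View pics/carry.png

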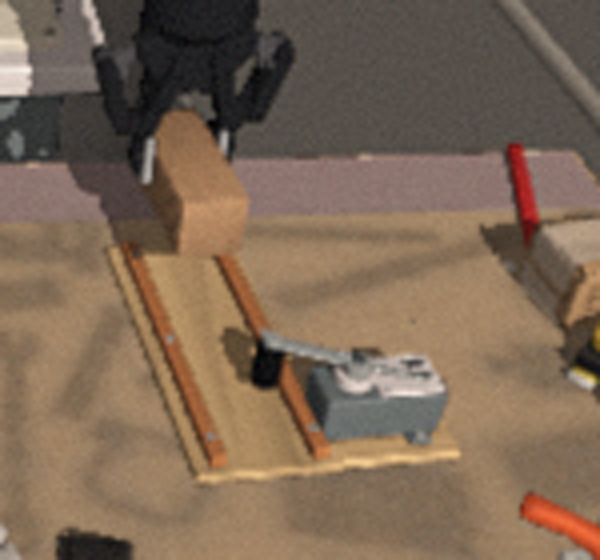

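The arm fell short in y because a joint speed limited it: 15 mm short and 0.025 rad off in yaw. The side picture shows the block hanging over the guide entry, its square end at about (215,225), with the roller at (265,365) still at rest. Correct this before lowering.

Emit:
{"method": "arm_command", "body": {"increments": [{"slide": [0,0,0],"yaw": 1.45,"grip": 3.5},{"slide": [-0.1,-0.87,0],"yaw": 0,"grip": 3.5},{"slide": [-0.09,-0.87,0],"yaw": 0,"grip": 3.5},{"slide": [0,0,0],"yaw": 0,"grip": 3.5},{"slide": [0,0,0],"yaw": 0,"grip": 3.5}]}}

```text
clock: 7.18
ee_pos: [0.4886, 0.138, 0.1028]
orientation: [-3.115, 0.001, 0.095]
ft_force: [-0.8, -1.0, -0.9]
grip_width: 0.0447
grip_force: 61.8
```

```bash
cat > chk.py <<'E'
from h import *
np.set_printoptions(precision=4,suppress=True)
s=manip.state(); e=s["ee_pos"]; print(s["clock"],e,s["orientation"],s["grip_width"],s["ft_force"])
f=manip.grab_frame("side"); W=cloud(f)
psi=s["orientation"][2]; hz=e[2]+.032
k=(abs(W[...,2]-hz)<.004)&(W[...,0]>e[0]+.02)&(W[...,0]<e[0]+.1)&(abs(W[...,1]-e[1])<.045); q=W[k]*1000
(cx,cy),(a,b),an=cv2.minAreaRect(q[:,:2].astype(np.float32)); print("top",len(q),cx,cy,a,b,an)
th=.0715; R=np.array([[np.cos(th),-np.sin(th)],[np.sin(th),np.cos(th)]])
loc=(q[:,:2]-[580.2,159.3])@R; print("in jig: x max %.1f  y %.1f..%.1f mean %.1f"%(np.percentile(loc[:,0],98),*np.percentile(loc[:,1],[1,99]),loc[:,1].mean()))
A=(W[...,2]>.0565)&(W[...,2]<.064)&(W[...,0]>.6)&(W[...,1]>.15)&(W[...,1]<.24); p=W[A][:,:2]*1000
if len(p)>5:
    vx,vy,x,y=cv2.fitLine(p.astype(np.float32),cv2.DIST_HUBER,0,.01,.01).ravel()
    if vy>0: vx,vy=-vx,-vy   # shaft -> roller
    print("arm q est", .5+np.arctan2(vx*np.cos(th)+vy*np.sin(th), -(-vx*np.sin(th)+vy*np.cos(th))), len(p))
E
python3 chk.py
```

```text
7.175 [0.4886 0.138  0.1028] [-3.115   0.0005  0.0952] 0.04469394963942949 [-0.8102 -0.9913 -0.917 ]
top 191 539.6458740234375 141.30947875976562 63.41287612915039 44.6977653503418 7.721922397613525
in jig: x max -12.7  y -36.8..7.4 mean -14.2
arm q est -0.006343728903697166 104
```

```bash
python3 -c "
from h import *
s=manip.state();print(s['joint_positions'],s['qd'],s['joint_torque'],s['wrist_torque'])"
```

```text
[ 0.09409281  0.25972672 -0.3194828   0.99214018  0.02661018  3.14061856] [-0.00134027  0.00016521  0.00172059  0.00080172 -0.00021008 -0.0004176 ] [ 5.78267011e-02 -5.25102031e+01  3.10732126e+01 -1.05176767e-02
  1.07640582e-01 -4.67542723e-04] [-0.0304914  -0.03048338  0.03291292]
```

Joint 6 is at its limit (3.14 rad), so this grasp cannot reach the jig with the right yaw. I need the half-turned grasp: set the rail down in the free strip at y≈0.03, turn the tool 180°, and regrasp.

Emit:
{"method": "arm_command", "body": {"increments": [{"slide": [-0.7,2.65,0],"yaw": 0,"grip": 3.5},{"slide": [-0.7,2.65,0],"yaw": 0,"grip": 3.5},{"slide": [-0.7,2.65,0],"yaw": 0,"grip": 3.5},{"slide": [-0.7,2.65,0],"yaw": 0,"grip": 3.5},{"slide": [0,0,0],"yaw": 0,"grip": 3.5},{"slide": [0,0,0],"yaw": 0,"grip": 3.5}]}}

```text
clock: 7.98
ee_pos: [0.4709, 0.03, 0.1]
orientation: [-3.115, 0.0, 0.094]
ft_force: [0.6, -0.3, -1.7]
grip_width: 0.0438
grip_force: 61.9
```

```bash
python3 -c "
from h import *
s=manip.state();print(s['joint_positions'],s['ee_pos'],s['orientation'])
W=cloud(manip.grab_frame('side')); 
for a,b in((-.05,-.03),(-.03,-.01),(-.01,.08),(.08,.1)):
  m=(W[...,0]>.39)&(W[...,0]<.58)&(W[...,1]>a)&(W[...,1]<b)&(W[...,2]<.085); print(a,b,m.sum(),np.percentile(W[m][:,2],[2,50,98,100]))
"
```

```text
[-0.13117041  0.2092802  -0.3976538   0.9702343   0.02614692  2.91590347] [0.47093378 0.02996646 0.09999561] [-3.11468309e+00  3.60011660e-04  9.44403070e-02]
-0.05 -0.03 316 [-0.83805142 -0.00447899  0.04324669  0.04443561]
-0.03 -0.01 334 [-0.83757033 -0.00393974  0.04167201  0.04289191]
-0.01 0.08 1762 [-8.38123145e-01 -3.56915516e-03  1.39097124e-04  8.44648592e-02]
0.08 0.1 388 [-8.38595195e-01 -3.61034646e-03 -1.05898210e-04  1.53761932e-03]
```

Emit:
{"method": "arm_command", "body": {"increments": [{"slide": [0,-1.3,2],"yaw": 0,"grip": 3.5},{"slide": [0,0,3.5],"yaw": 0,"grip": 3.5},{"slide": [0,0,2],"yaw": 0,"grip": 3.5},{"slide": [0,0,1],"yaw": 0,"grip": 3.5},{"slide": [0,0,0],"yaw": 0,"grip": 3.5},{"slide": [0,0,0],"yaw": 0,"grip": 3.5},{"slide": [0,0,0],"yaw": 0,"grip": 7},{"slide": [0,0,0],"yaw": 0,"grip": 7},{"slide": [0,0,0],"yaw": 0,"grip": 7},{"slide": [0,0,0],"yaw": 0,"grip": 7}]}}

```text
clock: 9.28
ee_pos: [0.4694, 0.0448, 0.0154]
orientation: [-3.115, 0.0, 0.095]
ft_force: [-1.5, -0.6, 0.6]
grip_width: 0.07
grip_force: 0.0
```

Emit:
{"method": "arm_command", "body": {"increments": [{"slide": [0,0,-4],"yaw": 0,"grip": 7},{"slide": [0,0,-5],"yaw": 0,"grip": 7},{"slide": [0,0,-5],"yaw": -10,"grip": 8.5},{"slide": [0,0,0],"yaw": 10,"grip": 8.5},{"slide": [0,0,0],"yaw": 0,"grip": 8.5}]}}

```text
clock: 9.9
ee_pos: [0.4698, 0.0412, 0.1556]
orientation: [-3.115, -0.0, 0.095]
ft_force: [-0.7, -0.1, -1.0]
grip_width: 0.085
grip_force: 0.0
```

Emit:
{"method": "arm_command", "body": {"increments": [{"slide": [0,0,0],"yaw": -10.6,"grip": 8.5},{"slide": [0,0,0],"yaw": -10.6,"grip": 8.5},{"slide": [0,0,0],"yaw": -10.6,"grip": 8.5},{"slide": [0,0,0],"yaw": -10.6,"grip": 8.5},{"slide": [0,0,0],"yaw": -10.6,"grip": 8.5},{"slide": [0,0,0],"yaw": -10.6,"grip": 8.5},{"slide": [0,0,0],"yaw": -10.6,"grip": 8.5},{"slide": [0,0,0],"yaw": -10.6,"grip": 8.5},{"slide": [0,0,0],"yaw": -10.6,"grip": 8.5},{"slide": [0,0,0],"yaw": -10.6,"grip": 8.5}]}}

```text
clock: 11.15
ee_pos: [0.4692, 0.0412, 0.1544]
orientation: [3.136, -0.027, 1.955]
ft_force: [0.2, 1.1, 0.4]
grip_width: 0.0847
grip_force: 0.0
```

Emit:
{"method": "arm_command", "body": {"increments": [{"slide": [0,0,0],"yaw": -10.6,"grip": 8.5},{"slide": [0,0,0],"yaw": -10.6,"grip": 8.5},{"slide": [0,0,0],"yaw": -10.6,"grip": 8.5},{"slide": [0,0,0],"yaw": -10.6,"grip": 8.5},{"slide": [0,0,0],"yaw": -10.6,"grip": 8.5},{"slide": [0,0,0],"yaw": -10.6,"grip": 8.5},{"slide": [0,0,0],"yaw": -10.4,"grip": 8.5},{"slide": [0,0,0],"yaw": 0,"grip": 8.5}]}}

```text
clock: 12.15
ee_pos: [0.4693, 0.0412, 0.1545]
orientation: [3.115, -0.002, -3.045]
ft_force: [0.3, -0.5, -0.3]
grip_width: 0.0848
grip_force: 0.0
```

```bash
python3 -c "
from h import *
s=manip.state();print(s['joint_positions'],s['ee_pos'],s['orientation'])
for c in('side','top'):
  f=manip.grab_frame(c); W=cloud(f)
  k=(abs(W[...,2]-.0425)<.006)&(abs(W[...,0]-.49)<.1)&(abs(W[...,1]-.046)<.04)
  n,l,st,_=cv2.connectedComponentsWithStats(k.astype(np.uint8))
  if n>1:
    i=1+np.argmax(st[1:,4]); p=W[l==i]*1000; print(c,len(p),cv2.minAreaRect(p[:,:2].astype(np.float32)),p[:,2].mean())
"
```

```text
[-0.10731728  0.16547759 -0.30212662  1.11062969  0.02599022 -0.20364239] [0.46934299 0.04122363 0.15451391] [ 3.11463559e+00 -2.02834844e-03 -3.04533686e+00]
side 396 ((492.5987548828125, 46.46041488647461), (119.79544067382812, 45.2868537902832), 5.54746675491333) 42.5382359718127
top 69 ((536.6134033203125, 50.972328186035156), (42.29579162597656, 16.403343200683594), 89.79370880126953) 43.45485157979403
```

Emit:
{"method": "arm_command", "body": {"increments": [{"slide": [0,0,5],"yaw": 0,"grip": 8.5},{"slide": [0,0,5],"yaw": 0,"grip": 8.5},{"slide": [0,0,2.6],"yaw": 0,"grip": 8.5},{"slide": [0,0,1.5],"yaw": 0,"grip": 8.5},{"slide": [0,0,0],"yaw": 0,"grip": 8.5},{"slide": [0,0,0],"yaw": 0,"grip": 3.5},{"slide": [0,0,0],"yaw": 0,"grip": 3.5},{"slide": [0,0,0],"yaw": 0,"grip": 3.5},{"slide": [0,0,0],"yaw": 0,"grip": 3.5},{"slide": [0,0,0],"yaw": 0,"grip": 3.5}]}}

```text
clock: 13.5
ee_pos: [0.4698, 0.0449, 0.0154]
orientation: [3.115, 0.001, -3.047]
ft_force: [-2.6, 0.7, 7.3]
grip_width: 0.0441
grip_force: 61.4
```

Emit:
{"method": "arm_command", "body": {"increments": [{"slide": [0,0,-2.5],"yaw": 0,"grip": 3.5},{"slide": [0,0,-3.5],"yaw": 0,"grip": 3.5},{"slide": [0,0,-2.5],"yaw": 1.43,"grip": 3.5},{"slide": [-0.66,2.66,0],"yaw": 0,"grip": 3.5},{"slide": [-0.66,2.66,0],"yaw": 0,"grip": 3.5},{"slide": [-0.66,2.66,0],"yaw": 0,"grip": 3.5},{"slide": [-0.66,2.66,0],"yaw": 0,"grip": 3.5},{"slide": [0,0,0],"yaw": 0,"grip": 3.5},{"slide": [0,0,0],"yaw": 0,"grip": 3.5}]}}

```text
clock: 14.62
ee_pos: [0.4883, 0.1504, 0.1022]
orientation: [3.115, -0.001, -3.071]
ft_force: [-0.1, -0.1, -1.2]
grip_width: 0.0439
grip_force: 61.9
```

```bash
python3 chk.py
```

```text
14.625 [0.4883 0.1504 0.1022] [ 3.1152 -0.0012 -3.0715] 0.043949419754506294 [-0.1495 -0.1178 -1.163 ]
top 54 539.2815551757812 153.0463409423828 63.30565643310547 43.478233337402344 2.0093863010406494
in jig: x max -11.2  y -25.1..17.5 mean -1.9
arm q est -0.016793863869908 104
```

Emit:
{"method": "arm_command", "body": {"increments": [{"slide": [0,0.08,2.5],"yaw": 0,"grip": 3.5},{"slide": [0,0,2.5],"yaw": 0,"grip": 3.5},{"slide": [0,0,1.5],"yaw": 0,"grip": 3.5},{"slide": [0,0,0.8],"yaw": 0,"grip": 3.5},{"slide": [0,0,0.3],"yaw": 0,"grip": 3.5},{"slide": [0,0,0.2],"yaw": 0,"grip": 3.5},{"slide": [0,0,0],"yaw": 0,"grip": 3.5}]}}

```text
clock: 15.55
ee_pos: [0.4884, 0.1535, 0.0245]
orientation: [3.115, -0.001, -3.072]
ft_force: [-0.6, -0.3, -0.6]
grip_width: 0.0443
grip_force: 61.8
```

```bash
python3 chk.py
python3 - <<'E'
from h import *
f=manip.grab_frame("side"); cv2.imwrite("pics/down.png",cv2.resize(f["color"][150:260,300:440],None,fx=5,fy=5,interpolation=cv2.INTER_CUBIC)[...,::-1])
E
```

```text
15.55 [0.4884 0.1535 0.0245] [ 3.1149 -0.0006 -3.0718] 0.04427480952442512 [-0.6383 -0.2595 -0.5714]
top 52 540.18310546875 155.50636291503906 60.930259704589844 42.633331298828125 3.1448450088500977
in jig: x max -10.0  y -22.0..20.7 mean -0.9
arm q est -0.00037290386743060733 107
```

View pics/down.png

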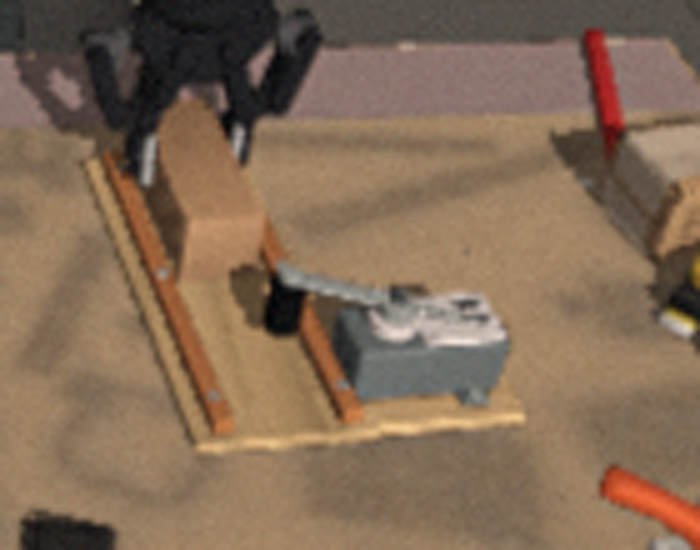

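The rail hangs centred in the guide, front face at jig x ≈ -10 mm, and the roller at (285,305) is at rest. Lower the last millimetre, dwell, then slide most of the way.

Emit:
{"method": "arm_command", "body": {"increments": [{"slide": [0,0,0.1],"yaw": 0,"grip": 3.5},{"slide": [0,0,0],"yaw": 0,"grip": 3.5},{"slide": [0,0,0],"yaw": 0,"grip": 3.5},{"slide": [0,0,0],"yaw": 0,"grip": 3.5},{"slide": [-1,0,0],"yaw": 0,"grip": 3.5},{"slide": [-1.5,0,0],"yaw": 0,"grip": 3.5},{"slide": [-1.5,0,0],"yaw": 0,"grip": 3.5},{"slide": [-1,0,0],"yaw": 0,"grip": 3.5},{"slide": [-1,0,0],"yaw": 0,"grip": 3.5},{"slide": [0,0,0],"yaw": 0,"grip": 3.5}]}}

```text
clock: 16.9
ee_pos: [0.5491, 0.1577, 0.0235]
orientation: [3.115, 0.0, -3.072]
ft_force: [1.7, -0.3, 4.2]
grip_width: 0.0441
grip_force: 62.7
```

```bash
python3 chk.py
```

```text
16.9 [0.5491 0.1577 0.0235] [ 3.115   0.0004 -3.0719] 0.04405055801183513 [ 1.721  -0.329   4.2018]
top 113 609.43701171875 169.87657165527344 78.943603515625 59.571075439453125 2.68192720413208
in jig: x max 69.5  y -21.4..34.2 mean 3.5
arm q est 0.22267924334034028 107
```

The arm angle reads 0.22, exactly as predicted for this travel, so 14 mm more gives about 0.48.

Emit:
{"method": "arm_command", "body": {"increments": [{"slide": [-0.5,0,0],"yaw": 0,"grip": 3.5},{"slide": [-0.5,0,0],"yaw": 0,"grip": 3.5},{"slide": [-0.4,0,0],"yaw": 0,"grip": 3.5},{"slide": [0,0,0],"yaw": 0,"grip": 3.5},{"slide": [0,0,0],"yaw": 0,"grip": 3.5}]}}

```text
clock: 17.58
ee_pos: [0.5618, 0.1587, 0.0235]
orientation: [3.115, -0.001, -3.072]
ft_force: [-3.1, -0.2, 7.6]
grip_width: 0.0444
grip_force: 63.2
```

```bash
python3 chk.py
```

```text
17.575 [0.5618 0.1587 0.0235] [ 3.115  -0.0012 -3.0717] 0.04436329816775146 [-3.1381 -0.1899  7.6241]
top 105 622.5718994140625 164.47418212890625 85.74690246582031 53.13225173950195 19.50519371032715
in jig: x max 79.6  y -21.8..37.2 mean 3.3
arm q est 0.4570452162897327 100
```

Emit:
{"method": "arm_command", "body": {"increments": [{"slide": [0,0,0],"yaw": 0,"grip": 6.2},{"slide": [0,0,0],"yaw": 0,"grip": 6.2},{"slide": [0,0,0],"yaw": 0,"grip": 6.2},{"slide": [0,0,0],"yaw": 0,"grip": 6.2},{"slide": [0,0,-2],"yaw": 0,"grip": 6.2},{"slide": [0,0,-4],"yaw": 0,"grip": 6.2},{"slide": [0,0,-5],"yaw": 0,"grip": 6.2},{"slide": [0,0,-4],"yaw": 0,"grip": 6.2},{"slide": [0,0,0],"yaw": 0,"grip": 6.2}]}}

```text
clock: 18.75
ee_pos: [0.564, 0.1548, 0.1763]
orientation: [3.115, 0.005, -3.072]
ft_force: [0.2, 0.9, -0.1]
grip_width: 0.0617
grip_force: 0.0
```

```bash
python3 chk.py 2>&1 | tail -1
python3 - <<'E'
from h import *
f=manip.grab_frame("side"); cv2.imwrite("pics/end.png",cv2.resize(f["color"][150:260,300:440],None,fx=5,fy=5,interpolation=cv2.INTER_CUBIC)[...,::-1])
W=cloud(f); th=.0715; R=np.array([[np.cos(th),-np.sin(th)],[np.sin(th),np.cos(th)]])
L=W.copy(); L[...,:2]=(W[...,:2]*1000-[580.2,159.3])@R
k=(abs(W[...,2]-.0505)<.004)&(L[...,0]>-70)&(L[...,0]<70)&(abs(L[...,1])<32)
p=L[k]; print(len(p),p.min(0),p.max(0),cv2.minAreaRect(p[:,:2].astype(np.float32)))
E
```

```text
IndexError: index -1 is out of bounds for axis 0 with size 0
450 [-5.57101153e+01 -2.32824794e+01  4.65187820e-02] [6.28619627e+01 2.22447906e+01 5.34646054e-02] ((3.586193084716797, -0.264251708984375), (45.21261978149414, 118.61509704589844), 89.53353118896484)
```

View pics/end.png

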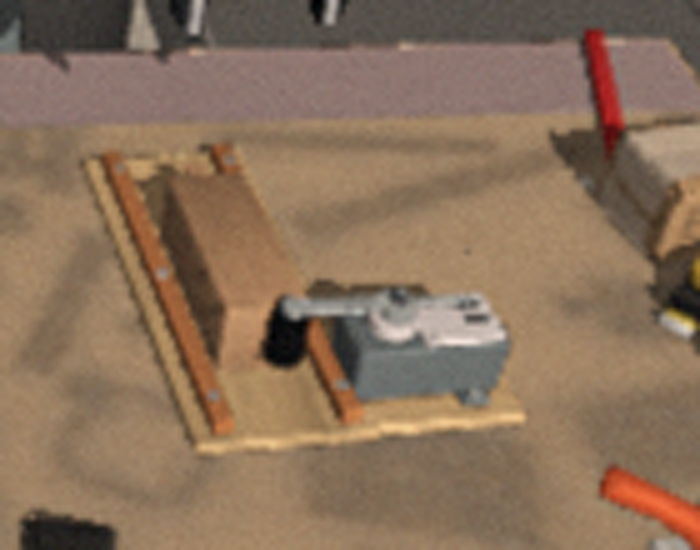

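The rail lies flat and centred in the guide (y -0.3 mm, square end at x ≈ 63 mm), with the roller at (285,330) against it and the arm about square. One last angle check before handing in.

```bash
sed -n '/^A=/,$p' chk.py > t.py
python3 - <<'E'
from h import *
f=manip.grab_frame("side"); W=cloud(f); th=.0715
exec(open("t.py").read())
v=.5+np.arctan2(vx*np.cos(th)+vy*np.sin(th), -(-vx*np.sin(th)+vy*np.cos(th)))
if .41<v<.6: print(manip.finish_job())
E
```

```text
arm q est 0.4642268601094288 96
the job is handed in; nothing more can be done
None
```

The rail offcut is lying flat and released in the guide, holding the roller arm at about 0.46 rad by my camera estimate (click 0.38, overtravel 0.64). I kept clear of the pine and oak offcuts but did not re-measure them, and handed the job in at about 19 s; no verdict was returned.

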